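# Open the colour meter for a reading

## Robot

A 6-joint arm with a two-finger parallel gripper is mounted at the origin on the work surface. World frame = base frame: x ahead of the robot, y to its left, z up, the work surface at z = 0. Lengths are in m, angles in rad, forces in N, time in s.
With the tool pointing down it reaches from about 0.3 to 0.875 m from the base axis. Payload 4.2 kg.
Tool frame: the origin (TCP) lies at the very end of the fingers, on their centre line; the grasp point (between the pads) lies env.tcp_to_grasp behind it (env.tcp_to_grasp is the distance from the TCP to the grasp point, in m); y points along the fingers, z is the direction in which the jaws open and shut, and the axes are right-handed (so a half turn about y gives the same grasp; the last joint's range is limited). The gripper opens to 85 mm and grips with 20 to 120 N. Pads are 22 mm wide; open, the fingers measure 114 mm over their backs; the gripper's body (76 mm by 85 mm) begins 54 mm behind the grasp point. The pads swing forward as they close: fully open they stand 13 mm farther back than shut.
Start: joints at [-1.209, 0.32, 1.565, -0, 1.257, -0.02], TCP at [0.214, -0.534, 0.231] pointing down, gripper open.
Joint ranges: [-3.11, 3.11], [-0.84, 2.01], [0.21, 2.61], [-1.34, 4.49], [0.05, 2.63], [-2.56, 2.56]. Speed limits (rad/s): [2.57, 2.57, 3.14, 3.14, 3.14, 3.14].

## Interface

Orientations are given as a unit quaternion [w, x, y, z].
In Python, from rig import monitor, imaging, job, env gives the robot as it stands.
- The arm moves only by the tool step_arm, never from a script. Its argument "commands" is a list of rows, each an object with "grip": the closure, from -1 (fully open) to 1 (shut), so that 0 is half open; "linear": the shift along the tool's x, y, z in mm, a list of three; "roll": the turn about the tool's y in rad. In form: [{"grip": grip, "linear": [tx, ty, tz], "roll": roll}, ...]. A call has 1 to 20 rows; each row shifts and turns the commanded pose from where the row before left it, along the tool's axes as they then stand; what a row does not reach is not made up. A row lasts 1/12 s, in which the tool goes at most 41.7 mm and 7.16 degrees, less where a joint would pass 70% of its speed; a pose out of reach is approached as far as the arm can. A call is refused whole if a number of a shift passes 41.7 or a number of a turn 0.125, either way. A call with a gripper value outside its range is refused whole. The fingers move at their own pace and stop on an object; "grip_force" is the grip in N (left out, the last holds). Time passes only in rows, so rows that do not move let the fingers close. It gives the time, the measured TCP pose, the force and the opening at its end, in the units of the state.
- monitor.sense(): the state, without advancing time (a new reading comes with each control period).
- imaging.read_camera(name): name is "scene" or "side" or "wrist"; returns a dict with "img" (384x512x3 uint8, red, green, blue), "depth" (384x512 float32, m along the optical axis (not along the pixel's ray), 0 where there is no reading), "vfov" (degrees; the focal length in pixels is half the picture's height over the tangent of half this angle, whatever the lens; pixels are square), "cx", "cy" (the principal point, pixels), "k1" (the pictures are not rectified: a ray, as slopes to the right and down, at radius r is drawn at 1 + k1 r^2 times it, then the intrinsics apply), "T" (4x4, takes a point from camera to world coordinates). Camera axes: x right, y up, looking along -z (the intrinsics and any distortion apply to the point x, -y, -z); pixel columns grow to the right and rows downward; lengths in m; the calibration is good to about 2 mm. A picture is of the moment at which its call begins.
- job.hand_in(): hands the job in, once; it reports no verdict.
Trained networks look in a picture, given as the dict that the camera call returned (one of the last four; its "shot" number tells which), for a name from the list of things; names that differ only in an ending like _2 or _b are one class to them, and where a whole thing is asked for, a point or a joint stands for the part that bears it (a point fixed in the world has none). Each returns a list of dicts, best first, with "confidence" (0 to 1); they miss things now and then, are a little off and sometimes report something else, mostly with a low value. They report only what shows in the picture. A call takes as long as a camera call.
- imaging.outline_of(picture, label): "mask" (384x512 bool, what is visible of it) and "extent" ([left, top, right, bottom] in pixels, round what is visible of it).
The state is a dict: "time_s": time; "joint_positions": joint angles; "qvel": joint speeds; "effort": joint torques, N m; "eef_pos": TCP position; "orientation": TCP orientation; "force": force on the tool from outside, world axes, zero at the start; "wrist_torque": the same for the moment, N m; "width": finger opening in m.
Only numpy, scipy, OpenCV 4.12 (cv2) and the standard library are available. Lean on these libraries where they do the work, as an engineer would, in place of code of your own. Each camera call takes 0.05 s, during which the arm holds its last target.

## Task

Open the colour meter for the next reading: with its screen lid still shut, swing the steel locking bar off the lid by its orange knob until it is fully home against its stop, then raise the stiff screen lid by its grey handle until it is in line with the red pointer at its side, and let go so that it stays there. Leave the red pointer at its setting and do not disturb the glassware and other things around the meter.

Things in the scene. Friction and masses are not known exactly. Their poses are not given: they have to be found in the camera images.
- meter: Fixed white instrument case, 142 x 270 x 60 mm high, its front on its -x side, y to its left. Origin on the table; in this frame the case spans x -62 to +80, y -135 to +135 mm. A dark blue-grey lid (screen on its underside) lies on top, a locking bar crosses over the lid, and a white scale arc with a red pointer stands at its left (+y) side, rising to 155 mm above the table.
- lid_hinge (a point): Middle of the lid's hinge axis, at the far (+x) side of the case, 68 mm above the table; at (60, 0, 68) mm in the meter's frame. The axis runs along the meter's y.
- screen (a joint): Lid angle, rad: 0 shut (level), grows as the front edge rises, end stop 1.7. Stiff hinge: the lid stays at whatever angle it is left; lifting by the handle takes about 4 to 7 N. The locking bar blocks it (about 0.04 rad of play) until swung off. Lid: 120 mm from hinge to front edge, 190 mm wide, 12 mm thick, yellow stripe along its left edge.
- lid_handle (a point): Centre of the lid's handle: round grey bar, 12 mm diameter, 120 mm long along the meter's y, held 50 mm in front of the lid's front edge by an arm at each end; 170 mm from the hinge axis, 68 mm above the table when shut. The gap to the lid (44 mm) and the space below are open: fingers opened about 30 mm straddle it from above; it may turn in them. Site x: in the lid's plane, handle to hinge.
- pointer (a joint): Angle of the red pointer, rad, about the same axis and counted the same way as screen (0 level, growing upwards). It is set between 0.65 and 1.15 at the start and shows the angle the lid must be raised to. Friction holds it.
- pointer_tip (a point): Head of the red pointer, a flat bar 105 mm long and 8 mm wide that turns about the lid's hinge axis outside the scale arc, 122 mm to the left (+y) of the meter's middle; the point is 100 mm from the axis. The point's x axis points from the tip to the axis.
- lockbar (a joint): Angle of the locking bar, rad: 0 when it lies along the meter's +y across the lid; grows clockwise seen from above as the knob goes away from the robot; its stop is at 1.571, where the bar lies along the meter's +x beside the lid. It starts between 0 and 0.3. Light friction (about 1 to 2 N at the knob); it stays where left.
- bar_pin (a point): The fixed vertical pin about which the locking bar turns, at (-42, -115, 82) mm in the meter's frame. The steel bar is 150 mm long, 16 mm wide, 8 mm thick; its top is 86 mm above the table, its underside 78 mm, 4 mm over the shut lid. The top of the pin is 92 mm above the table.
- bar_knob (a point): Middle of the orange upright round knob at the locking bar's free end: 20 mm diameter, standing from 86 to 125 mm above the table, 125 mm from the pin. The point is 106 mm above the table.
- amber_bottle: Bystander: brown dropper bottle with white top, 44 mm diameter, 110 mm tall, origin at its underside. At the left of the meter.
- green_bottle: Bystander: green dropper bottle with black top, 44 mm diameter, 110 mm tall, origin at its underside. At the left of the meter.
- mortar: Bystander: white mortar with a pestle standing in it, 104 mm diameter, 75 mm tall, origin at its underside. At the right of the meter.
- spot_tile: Bystander: flat white spotting tile, 85 x 110 x 10 mm, origin at its underside. In front of the meter at the left.
- beaker: Bystander: glass beaker, 68 mm diameter, 85 mm tall, origin at its underside. In front of the meter at the right.

How it is judged:
On the way, in this order (a step that is already met when the one before it is completed fails the run):
1. the locking bar is fully home against its stop while the lid is still shut (value of joint lockbar above 1.5 rad and value of joint screen below 0.1 rad), for 0.2 s.
2. the lid is raised in line with the red pointer (angle between the x axis of lid_handle and the x axis of pointer_tip, either way round below 0.1 rad), for 0.2 s.
At the end, for the whole second after the job is handed in: The locking bar is at its stop (lockbar above 1.5 rad) and the lid stands still within 0.1 rad (about 6 degrees) of the red pointer's angle (value of joint lockbar above 1.5 rad and angle between the x axis of lid_handle and the x axis of pointer_tip, either way round below 0.1 rad and velocity of joint screen between -0.05 and 0.05 rad/s); the robot touches nothing.
It fails at once if the red pointer is moved from its setting (its tip by more than 6 mm) (distance of pointer_tip from where it was at the start of the episode above 0.006 m).
It fails at once if a bystander is moved by more than 25 mm or knocked over (distance of any of amber_bottle, green_bottle, mortar, spot_tile, beaker from where it was at the start of the episode above 0.025 m or angle between any of amber_bottle, green_bottle, mortar, beaker's own z axis and vertical above 0.5 rad).
It also fails if it takes over 61 s, if anything falls off the work surface, if the arm or the gripper's body presses on something with over 40 N, if the wrist force passes 120 N, or if a joint passes its speed limit or range.

## Working session

There is one attempt and no reset: what is moved stays moved. The work goes in short steps, Python scripts to look and compute and a tool call to move; the robot and the scene stay as the last step left them, time stands still between calls to the robot, and variables do not carry over. Pictures are saved under pics/ and viewed, and the job is handed in when it is done.

Besides the shell and the picture viewer there is one more tool, called after ">>>" as name([rows], argument=value, ...), one row to a line, values as JSON. step_arm: Moves the arm, as the interface text tells. Its arguments: {"type":"object","properties":{"commands":{"type":"array"},"grip_force":{"type":"number"}},"required":["commands"]}

```bash
mkdir -p pics; ls
python3 - <<'E'
from rig import monitor, imaging, job, env
import cv2,numpy as np
print(monitor.sense()); print(env.tcp_to_grasp)
for n in ["scene","side","wrist"]:
    p=imaging.read_camera(n)
    print(n,p["vfov"],p["cx"],p["cy"],p["k1"],p["T"].round(3).tolist() if hasattr(p["T"],'round') else p["T"])
    cv2.imwrite(f"pics/{n}0.png",p["img"][:,:,::-1])
E
```

```text
pics
{'time_s': 0.0, 'joint_positions': array([-1.20900007e+00,  3.20283093e-01,  1.56567693e+00, -3.23887623e-05,
        1.25740374e+00, -1.99865156e-02]), 'qvel': array([-1.91410391e-03, -1.20465883e-03,  9.49528655e-05,  1.83416483e-03,
       -4.76119838e-04, -1.14574770e-03]), 'effort': array([ 1.84560056e-03, -4.15517771e+01, -2.34162301e+01, -5.68997905e-05,
        8.01921735e-03, -2.32890336e-06]), 'eef_pos': array([ 0.21405988, -0.53315285,  0.23048814]), 'orientation': array([ 0.13404851, -0.13428297,  0.6948768 , -0.69364639]), 'force': array([-0.006183  ,  0.01645384, -0.22181247]), 'wrist_torque': array([ 0.04915071,  0.05577418, -0.02976452]), 'width': 0.08551351366013488}
0.0187
scene 53.57622618636052 256.5804461931635 193.26464765162086 -0.08238276091395834 [[0.548, -0.691, 0.471, 0.925], [0.836, 0.448, -0.316, -0.194], [0.007, 0.567, 0.824, 0.745], [0.0, 0.0, 0.0, 1.0]]
side 53.1414715652353 250.92221993258937 197.43892075633948 0.04311580566332778 [[0.829, 0.372, -0.418, 0.232], [-0.559, 0.576, -0.596, -0.424], [0.02, 0.728, 0.686, 0.621], [0.0, 0.0, 0.0, 1.0]]
wrist 59.579604266442985 258.70689292604845 193.01123786351707 -0.09829157650587218 [[0.372, 0.892, 0.256, 0.278], [-0.928, 0.358, 0.102, -0.507], [-0.001, -0.276, 0.961, 0.373], [0.0, 0.0, 0.0, 1.0]]
```

View pics/scene0.png

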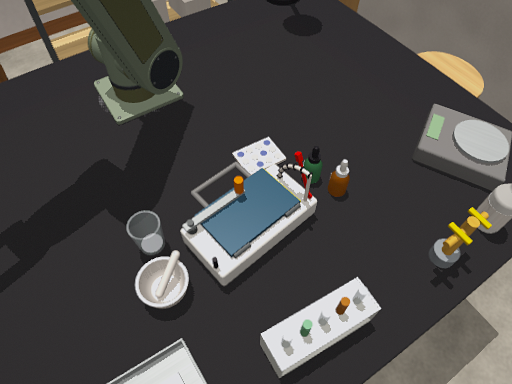

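View pics/side0.png

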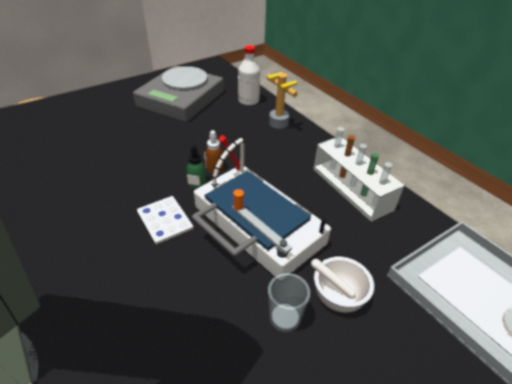

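View pics/wrist0.png

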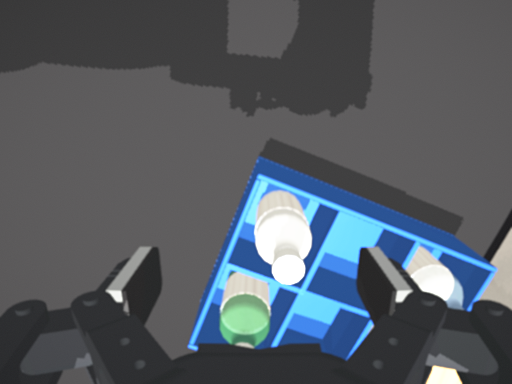

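The scene camera looks back at the robot. The meter is near image (250,220), the knob at (239,184), the beaker at (146,235) and the pointer near (300,165). In the side view the knob is at (238,198), the pin at (283,245), the handle at (225,230) and the pointer near (235,150).

```bash
cat > h.py <<'E'
from rig import monitor, imaging, job, env
import cv2,numpy as np
def K(p):
    f=p["img"].shape[0]/2/np.tan(np.radians(p["vfov"]/2)); return f
def unproj(p,us,vs,d=None):
    f=K(p); pts=np.array([us,vs],float).T
    A=np.array([[f,0,p["cx"]],[0,f,p["cy"]],[0,0,1.]])
    n=cv2.undistortPoints(pts.reshape(-1,1,2),A,np.array([p["k1"],0,0,0,0.])).reshape(-1,2)
    if d is None: d=np.ones(len(n))
    c=np.c_[n[:,0]*d,-n[:,1]*d,-d]
    T=np.array(p["T"]); return c@T[:3,:3].T+T[:3,3]
def proj(p,X):
    T=np.array(p["T"]); c=(np.asarray(X)-T[:3,3])@T[:3,:3]
    x=c[:,0]/-c[:,2]; y=-c[:,1]/-c[:,2]; r2=x*x+y*y; s=1+p["k1"]*r2; f=K(p)
    return np.c_[p["cx"]+f*s*x,p["cy"]+f*s*y]
def cloud(p):
    h,w=p["depth"].shape; v,u=np.mgrid[:h,:w]
    return unproj(p,u.ravel(),v.ravel(),p["depth"].ravel()).reshape(h,w,3)
E
python3 - <<'E'
from h import *
import pickle
for n in ["scene","side"]:
    p=imaging.read_camera(n); C=cloud(p); pickle.dump(p,open(f"{n}0.pkl","wb"))
    m={}
    for l in ["meter","screen","lid_handle","pointer","pointer_tip","lockbar","bar_knob","amber_bottle","green_bottle","mortar","spot_tile","beaker"]:
        o=imaging.outline_of(p,l)
        if not o: print(n,l,None); continue
        for q in o[:2]:
            k=q["mask"]&(p["depth"]>0); X=C[k]
            print(n,l,round(q["confidence"],2),np.round(q["extent"]).tolist(),k.sum(),np.median(X,0).round(3),np.percentile(X,3,0).round(3),np.percentile(X,97,0).round(3))
        m[l]=o[0]["mask"]
    pickle.dump(m,open(f"{n}0m.pkl","wb"))
E
```

```text
scene meter 0.87 [180.0, 152.0, 317.0, 290.0] 9666 [0.582 0.015 0.072] [ 0.461 -0.103  0.02 ] [0.652 0.152 0.122]
scene screen 0.8 [192.0, 161.0, 301.0, 257.0] 4607 [0.567 0.024 0.073] [ 0.454 -0.062  0.067] [0.624 0.116 0.076]
scene lid_handle 0.91 [191.0, 162.0, 298.0, 259.0] 4774 [0.567 0.025 0.073] [ 0.451 -0.062  0.062] [0.626 0.117 0.076]
scene pointer 0.6 [190.0, 162.0, 300.0, 261.0] 4659 [0.568 0.025 0.073] [ 0.451 -0.063  0.065] [0.625 0.117 0.076]
scene pointer 0.46 [296.0, 154.0, 312.0, 200.0] 96 [0.568 0.15  0.156] [0.558 0.144 0.067] [0.609 0.156 0.169]
scene pointer_tip 0.62 [296.0, 151.0, 313.0, 201.0] 165 [0.57  0.152 0.143] [0.554 0.144 0.062] [0.61  0.158 0.169]
scene pointer_tip 0.52 [128.0, 211.0, 163.0, 259.0] 1249 [ 0.476 -0.175  0.056] [ 0.458 -0.204  0.005] [ 0.519 -0.145  0.086]
scene lockbar 0.69 [180.0, 174.0, 244.0, 233.0] 717 [ 0.531 -0.028  0.086] [ 0.518 -0.105  0.079] [0.546 0.035 0.124]
scene lockbar 0.6 [294.0, 150.0, 309.0, 198.0] 148 [0.569 0.151 0.148] [0.555 0.144 0.067] [0.609 0.157 0.169]
scene bar_knob 0.84 [188.0, 178.0, 247.0, 231.0] 725 [ 0
[... 1953 characters left out ...]
 bar_knob 0.35 [190.0, 135.0, 328.0, 275.0] 8971 [ 0.545 -0.004  0.073] [ 0.456 -0.108  0.022] [0.636 0.149 0.125]
side amber_bottle 0.74 [207.0, 131.0, 220.0, 174.0] 435 [0.584 0.25  0.054] [0.572 0.238 0.002] [0.605 0.274 0.103]
side green_bottle 0.67 [185.0, 145.0, 205.0, 188.0] 591 [0.523 0.219 0.051] [0.506 0.209 0.004] [0.547 0.241 0.103]
side mortar 0.72 [314.0, 258.0, 373.0, 312.0] 2607 [ 0.601 -0.189  0.037] [ 0.552 -0.239  0.01 ] [ 0.644 -0.148  0.066]
side spot_tile 0.94 [140.0, 198.0, 192.0, 241.0] 1535 [0.407 0.151 0.011] [0.369 0.104 0.005] [0.449 0.208 0.013]
side beaker 0.59 [270.0, 271.0, 310.0, 330.0] 1940 [ 0.488 -0.171  0.056] [ 0.456 -0.205  0.007] [ 0.517 -0.144  0.086]
```

Run:
```python
from h import *
import pickle
for n in ["scene","side"]:
    p=pickle.load(open(f"{n}0.pkl","rb")); m=pickle.load(open(f"{n}0m.pkl","rb")); C=cloud(p); img=p["img"].astype(int)
    x=C[m["meter"]&(p["depth"]>0)]; 
    a=x[(x[:,2]>.045)&(x[:,2]<.064)]
    print(n,"case",cv2.minAreaRect((a[:,:2]*1000).astype(np.float32)))
    a=x[(x[:,2]>.068)&(x[:,2]<.078)&(x[:,0]>.4)]; 
    print("lid",cv2.minAreaRect((a[:,:2]*1000).astype(np.float32)))
    hsv=cv2.cvtColor(p["img"],cv2.COLOR_RGB2HSV)
    box=np.zeros(m["meter"].shape,bool); mm=cv2.dilate(m["meter"].astype(np.uint8),np.ones((9,9)))>0
    org=(hsv[...,0]>4)&(hsv[...,0]<20)&(hsv[...,1]>150)&(hsv[...,2]>80)&mm&(p["depth"]>0)
    red=((hsv[...,0]<4)|(hsv[...,0]>175))&(hsv[...,1]>130)&(hsv[...,2]>60)&mm&(p["depth"]>0)
    for nm,k in [("orange",org),("red",red)]:
        X=C[k]; print(nm,k.sum(),np.median(X,0).round(4),X.min(0).round(3),X.max(0).round(3))
        if nm=="red": print(X[::max(1,len(X)//15)].round(3).tolist())
        else:
            T=X[X[:,2]>.121]; print("knob top",len(T),T.mean(0).round(4),T.min(0).round(4),T.max(0).round(4))
    b=C[m["lockbar"]&(p["depth"]>0)]; b=b[(b[:,2]>.082)&(b[:,2]<.09)]
    print("bar",cv2.minAreaRect((b[:,:2]*1000).astype(np.float32)))
    i=p["img"]; c=i[130:290,170:340] if n=="scene" else i[120:290,170:340]
    cv2.imwrite(f"pics/{n}0z.png",cv2.resize(c[:,:,::-1],None,fx=3.5,fy=3.5,interpolation=cv2.INTER_CUBIC))
```

```text
scene case ((572.4012451171875, 27.624923706054688), (141.3472900390625, 270.0230712890625), 8.653841018676758)
lid ((539.2731323242188, 18.824813842773438), (185.1783905029297, 256.42401123046875), 8.60882568359375)
orange 140 [0.5278 0.0289 0.1149] [ 0.431  0.021 -0.002] [0.587 0.209 0.126]
knob top 53 [0.5219 0.0309 0.1237] [0.5123 0.0212 0.1214] [0.5317 0.04   0.1261]
red 175 [0.5685 0.152  0.1409] [ 0.445  0.142 -0.003] [0.61  0.259 0.17 ]
[[0.445, 0.252, -0.0], [0.447, 0.241, 0.001], [0.561, 0.146, 0.169], [0.565, 0.151, 0.167], [0.558, 0.144, 0.158], [0.566, 0.145, 0.163], [0.568, 0.152, 0.156], [0.564, 0.145, 0.151], [0.567, 0.149, 0.145], [0.573, 0.15, 0.144], [0.579, 0.151, 0.117], [0.58, 0.151, 0.108], [0.589, 0.156, 0.107], [0.591, 0.152, 0.102], [0.602, 0.157, 0.081], [0.608, 0.156, 0.075]]
bar ((530.13623046875, -33.98723602294922), (19.26508903503418, 150.502685546875), 6.617072582244873)
side case ((570.7395629882812, 28.849685668945312), (144.3888702392578, 271.8465576171875), 8.446359634399414)
lid ((537.4996337890625, 19.610641479492188), (183.29498291015625, 259.70794677734375), 8.663227081298828)
orange 245 [0.5228 0.0302 0.1034] [0.511 0.021 0.008] [0.609 0.251 0.128]
knob top 63 [0.5203 0.0301 0.125 ] [0.5116 0.0224 0.1211] [0.5311 0.0397 0.1275]
red 168 [0.5846 0.154  0.1065] [ 0.553  0.144 -0.002] [0.691 0.38  0.171]
[[0.69, 0.38, -0.001], [0.688, 0.366, 0.001], [0.669, 0.367, 0.001], [0.556, 0.15, 0.166], [0.56, 0.144, 0.165], [0.553, 0.146, 0.162], [0.563, 0.147, 0.155], [0.558, 0.146, 0.153], [0.669, 0.294, 0.001], [0.587, 0.155, 0.112], [0.589, 0.154, 0.106], [0.593, 0.155, 0.099], [0.595, 0.155, 0.093], [0.598, 0.155, 0.085], [0.604, 0.156, 0.077], [0.6, 0.154, 0.071]]
bar ((529.5398559570312, -32.25929260253906), (18.045162200927734, 150.22999572753906), 7.47416877746582)
```

```bash
sleep 0
```

```text
(no output)
```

View pics/scene0z.png

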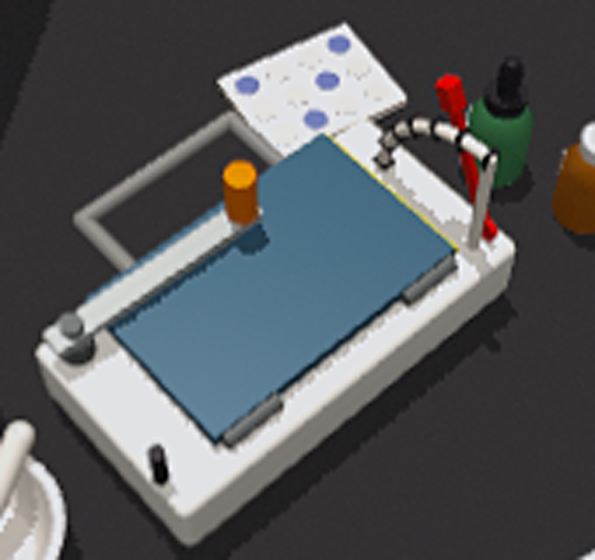

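View pics/side0z.png

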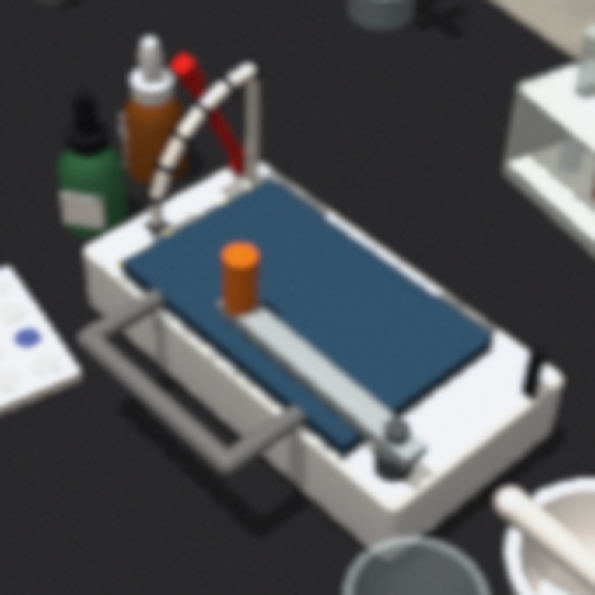

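```bash
cat >> h.py <<'E'
from scipy.spatial.transform import Rotation as Ro
def tool():
    s=monitor.sense(); q=s["orientation"]; return s,Ro.from_quat([q[1],q[2],q[3],q[0]]).as_matrix()
YAW=np.radians(8.6); cz,sz=np.cos(YAW),np.sin(YAW); R=np.array([[cz,-sz,0],[sz,cz,0],[0,0,1]]); O=np.array([.5627,.0269,0])
def M2W(x): return O+R@(np.array(x)/1000)
def W2M(X): return (np.asarray(X)-O)@R*1000
E
python3 - <<'E'
from h import *
import pickle
s,A=tool(); print(A.round(4))
print("knob",M2W([-42,10,106]),"pin",M2W([-42,-115,82]),"end",M2W([83,-115,106]),"handle",M2W([-110,0,68]))
for n in ["scene","side"]:
    p=pickle.load(open(f"{n}0.pkl","rb")); m=pickle.load(open(f"{n}0m.pkl","rb")); C=cloud(p)
    hsv=cv2.cvtColor(p["img"],cv2.COLOR_RGB2HSV)
    mm=cv2.dilate((m["pointer_tip"]|m["pointer"] if n=="side" else m["pointer_tip"]).astype(np.uint8),np.ones((5,5)))>0
    red=((hsv[...,0]<6)|(hsv[...,0]>175))&(hsv[...,1]>130)&(hsv[...,2]>60)&mm&(p["depth"]>0)
    X=W2M(C[red]); X=X[(abs(X[:,1]-122)<12)&(X[:,2]>60)]
    l=cv2.fitLine(X[:,[0,2]].astype(np.float32),cv2.DIST_HUBER,0,.01,.01).ravel()
    th=np.arctan2(X[:,2]-68,60-X[:,0]); r=np.hypot(X[:,2]-68,60-X[:,0])
    print(n,len(X),"line",np.arctan(-l[1]/l[0]),"radial median",np.median(th[r>50]),r.max(),np.median(X[:,1]))
    # beyond: max z of mortar and the black stop
    Y=W2M(C[p["depth"]>0]); k=(abs(Y[:,1]+115)<25)&(Y[:,0]>30)&(Y[:,0]<90)&(Y[:,2]>65)
    print("stop",Y[k].min(0),Y[k].max(0)) if k.any() else None
    k=m["mortar"]; print("mortar z",C[k][:,2].max())
    # ray-based pointer angle: project px to plane y=122
    v,u=np.nonzero(red); ray=unproj(p,u,v)-np.array(p["T"])[:3,3]; o=np.array(p["T"])[:3,3]
    nrm=R[:,1]; P0=M2W([60,122,68]); t=((P0-o)@nrm)/(ray@nrm); Z=W2M(o+ray*t[:,None])
    k=(Z[:,2]>60)&(Z[:,2]<190)&(abs(Z[:,0])<120); Z=Z[k]
    l=cv2.fitLine(Z[:,[0,2]].astype(np.float32),cv2.DIST_HUBER,0,.01,.01).ravel(); r=np.hypot(Z[:,2]-68,60-Z[:,0])
    print("plane fit",np.arctan(-l[1]/l[0]),np.median(np.arctan2(Z[:,2]-68,60-Z[:,0])[r>50]),r.max())
E
```

```text
[[-9.280e-01  1.000e-04  3.726e-01]
 [-3.726e-01 -1.000e-04 -9.280e-01]
 [-0.000e+00 -1.000e+00  1.000e-04]]
knob [0.51967688 0.03050708 0.106     ] pin [ 0.5383688  -0.09308747  0.082     ] end [ 0.66196334 -0.07439555  0.106     ] handle [0.4539368  0.01045111 0.068     ]
scene 156 line 1.1467499 radial median 1.1671191697125525 110.97123700887678 120.52135607570287
stop [  31.84943188 -133.04136146   65.03451538] [ 63.55270868 -90.13396301  93.37206463]
mortar z 0.7449705248338928
plane fit 1.1361871 1.132748328010996 117.26492805391489
side 132 line 1.1422698 radial median 1.126862358443911 112.4342812498459 121.58635988199242
stop [  30.12263429 -133.20667059   65.20315543] [ 58.64698297 -90.02574182  94.69036219]
mortar z 0.6210262944399034
plane fit 1.1501958 1.1397158691461304 120.79345172680259
```

The fits agree. Meter yaw is about 8.6°, the lock bar is near 0 rad, and the pointer reads about 1.14 rad in both cameras. Next I move above the knob.

>>> step_arm([
  {"grip":-1,"linear":[-24.7,0,-20.5],"roll":0},
  {"grip":-1,"linear":[-24.7,0,-20.5],"roll":0},
  {"grip":-1,"linear":[-24.7,0,-20.5],"roll":0},
  {"grip":-1,"linear":[-24.7,0,-20.5],"roll":0},
  {"grip":-1,"linear":[-24.7,0,-20.5],"roll":0},
  {"grip":-1,"linear":[-24.7,0,-20.5],"roll":0},
  {"grip":-1,"linear":[-24.7,0,-20.5],"roll":0},
  {"grip":-1,"linear":[-24.7,0,-20.5],"roll":0},
  {"grip":-1,"linear":[-24.7,0,-20.5],"roll":0},
  {"grip":-1,"linear":[-24.7,0,-20.5],"roll":0},
  {"grip":-1,"linear":[-24.7,0,-20.5],"roll":0},
  {"grip":-1,"linear":[-24.7,0,-20.5],"roll":0},
  {"grip":-1,"linear":[-24.7,0,-20.5],"roll":0},
  {"grip":-1,"linear":[-24.7,0,-20.5],"roll":0},
  {"grip":-1,"linear":[-24.7,0,-20.5],"roll":0},
  {"grip":-1,"linear":[-24.7,0,-20.5],"roll":0},
  {"grip":-1,"linear":[-24.7,0,-20.5],"roll":0},
  {"grip":-1,"linear":[-24.7,0,-20.5],"roll":0},
  {"grip":-1,"linear":[-24.7,0,-20.5],"roll":0},
  {"grip":-1,"linear":[-24.7,0,-20.5],"roll":0},
], grip_force=30)

```text
time_s: 3.12
eef_pos: [0.5205, 0.0325, 0.2315]
orientation: [-0.134, 0.134, -0.694, 0.694]
force: [1.9, -0.7, 0.4]
width: 0.0856
```

>>> step_arm([
  {"grip":0,"linear":[0,0,0],"roll":-0.12},
  {"grip":0,"linear":[0,0,0],"roll":-0.12},
  {"grip":0,"linear":[0,0,0],"roll":-0.12},
  {"grip":0,"linear":[0,0,0],"roll":-0.12},
  {"grip":0,"linear":[0,0,0],"roll":-0.12},
  {"grip":0,"linear":[0,0,0],"roll":-0.12},
  {"grip":0,"linear":[0,0,0],"roll":-0.12},
  {"grip":0,"linear":[0,0,0],"roll":-0.12},
  {"grip":0,"linear":[0,0,0],"roll":-0.12},
  {"grip":0,"linear":[0,0,0],"roll":-0.12},
  {"grip":0,"linear":[0,0,0],"roll":-0.12},
  {"grip":0,"linear":[0,0,0],"roll":0},
  {"grip":0,"linear":[0,0,0],"roll":0},
])

```text
time_s: 4.2
eef_pos: [0.5199, 0.0309, 0.2313]
orientation: [-0.531, 0.531, -0.467, 0.467]
force: [-0.4, 0.6, -0.1]
width: 0.0426
```

Run:
```python
from h import *
s,A=tool(); print(s["time_s"],s["eef_pos"],s["width"],A.round(3),s["joint_positions"].round(2),s["force"])
p=imaging.read_camera("wrist"); cv2.imwrite("pics/wrist1.png",p["img"][:,:,::-1])
C=cloud(p); hsv=cv2.cvtColor(p["img"],cv2.COLOR_RGB2HSV)
k=(hsv[...,0]>4)&(hsv[...,0]<20)&(hsv[...,1]>150)&(hsv[...,2]>80)&(p["depth"]>0)
X=C[k]; X=X[(X[:,2]>.121)&(X[:,2]<.13)]; print(len(X),X.mean(0),X.min(0),X.max(0))
d=M2W([-42,10,106])-s["eef_pos"]; print("tool delta mm",A.T@d*1000)
```

```text
4.2 [0.51991031 0.03091413 0.23133498] 0.04256099818397389 [[ 0.128  0.     0.992]
 [-0.992 -0.     0.128]
 [ 0.    -1.     0.   ]] [ 0.04  0.23  1.69 -0.    1.22 -0.09] [-0.4351346   0.61672987 -0.09672194]
458 [0.52126088 0.03365321 0.1243246 ] [0.51189897 0.02464944 0.12113782] [0.53061742 0.04244416 0.12622182]
tool delta mm [  0.35926557 125.33500233  -0.29245263]
```

View pics/wrist1.png

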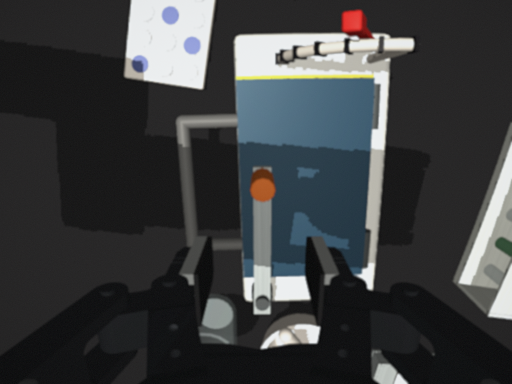

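The wrist view shows the knob top at (262,187) between the fingers, at world (0.521, 0.033). I descend to straddle it.

>>> step_arm([
  {"grip":0,"linear":[-1,26,1],"roll":0},
  {"grip":0,"linear":[0,26,0],"roll":0},
  {"grip":0,"linear":[0,26,0],"roll":0},
  {"grip":0,"linear":[0,26,0],"roll":0},
  {"grip":0,"linear":[0,26,0],"roll":0},
  {"grip":0,"linear":[0,0,0],"roll":0},
  {"grip":0,"linear":[0,0,0],"roll":0},
])

```text
time_s: 4.83
eef_pos: [0.5202, 0.032, 0.1007]
orientation: [-0.531, 0.532, -0.467, 0.466]
force: [0.4, 0.0, 0.2]
width: 0.0426
```

Run:
```python
from h import *
s,A=tool(); print(s["time_s"],s["eef_pos"],s["width"],s["force"])
p=imaging.read_camera("side"); cv2.imwrite("pics/side2.png",cv2.resize(p["img"][100:300,120:380,::-1],None,fx=3,fy=3))
# arc plan in tool frame: radius from pin, yaw follows
pin=M2W([-42,-115,82]); e=s["eef_pos"]-pin; print("radius",np.hypot(e[0],e[1]), "ang", np.arctan2(e[1],e[0]), "jaw",np.arctan2(A[1,2],A[0,2]), A.T@e)
```

```text
4.8333 [0.52016569 0.03201105 0.10067541] 0.042642693362210826 [0.41400672 0.01181526 0.18547015]
radius 0.12641595356071011 ang 1.7152923777340334 jaw 0.12962587833790581 [-0.1264053  -0.01864782 -0.00192977]
```

View pics/side2.png

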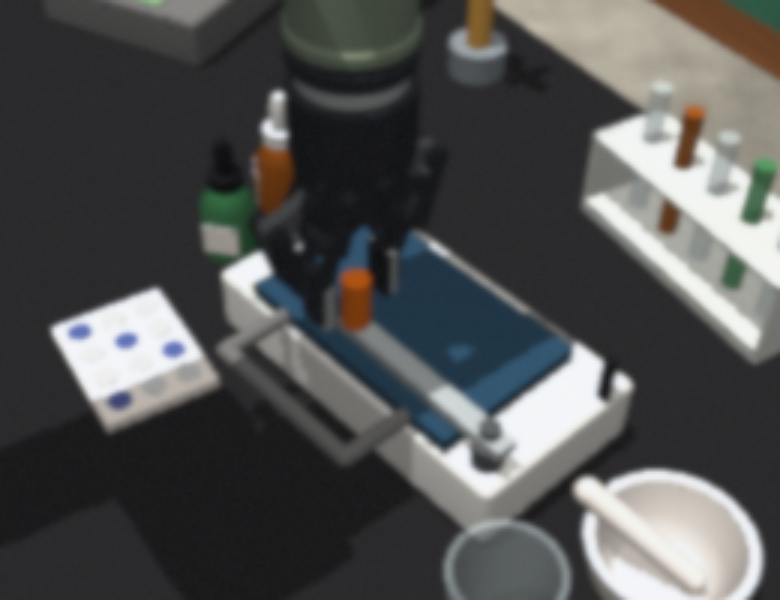

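The fingers straddle the knob, so I swing it along the arc.

>>> step_arm([
  {"grip":0.3,"linear":[0,0,0],"roll":0},
  {"grip":0.3,"linear":[0,0,0],"roll":0},
  {"grip":0.3,"linear":[0,0,0],"roll":0},
  {"grip":0.3,"linear":[0.6,0,12.6],"roll":0.1},
  {"grip":0.3,"linear":[0.6,0,12.6],"roll":0.1},
  {"grip":0.3,"linear":[0.6,0,12.6],"roll":0.1},
  {"grip":0.3,"linear":[0.6,0,12.6],"roll":0.1},
  {"grip":0.3,"linear":[0,0,0],"roll":0},
])

```text
time_s: 5.55
eef_pos: [0.5733, 0.0285, 0.1022]
orientation: [-0.429, 0.427, -0.562, 0.564]
force: [-0.4, 0.2, -0.5]
width: 0.0298
```

Run:
```python
from h import *
s,A=tool(); print(s["time_s"],s["eef_pos"],s["width"],s["force"])
pin=M2W([-42,-115,82]); e=s["eef_pos"]-pin; print("radius",np.hypot(e[0],e[1]), "lock", np.pi/2+YAW-np.arctan2(e[1],e[0]), "jaw",np.arctan2(A[1,2],A[0,2]), A.T@e)
p=imaging.read_camera("side"); cv2.imwrite("pics/side3.png",cv2.resize(p["img"][100:300,120:380,::-1],None,fx=3,fy=3))
```

```text
5.55 [0.57326352 0.02852122 0.10219509] 0.029804466408338264 [-0.35726462  0.18824969 -0.457238  ]
radius 0.1265160629878445 lock 0.429533337597233 jaw -0.2710407548360752 [-0.12653082 -0.02007042  0.00113388]
```

View pics/side3.png

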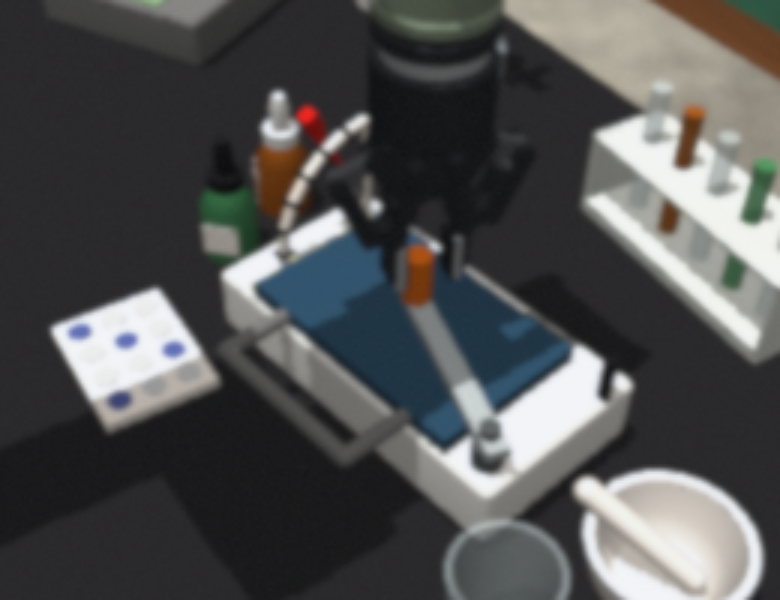

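The bar follows: its knob is at (418,275) in the crop, held between the fingers. I continue.

>>> step_arm([
  {"grip":0.3,"linear":[0.6,0,12.6],"roll":0.1},
  {"grip":0.3,"linear":[0.6,0,12.6],"roll":0.1},
  {"grip":0.3,"linear":[0.6,0,12.6],"roll":0.1},
  {"grip":0.3,"linear":[0.6,0,12.6],"roll":0.1},
  {"grip":0.3,"linear":[0.6,0,12.6],"roll":0.1},
  {"grip":0.3,"linear":[0.6,0,12.6],"roll":0.1},
  {"grip":0.3,"linear":[0.6,0,12.6],"roll":0.1},
  {"grip":0.3,"linear":[0.6,0,12.6],"roll":0.1},
  {"grip":0.3,"linear":[0.6,0,12.6],"roll":0.1},
  {"grip":0.3,"linear":[0.6,0,12.6],"roll":0.1},
  {"grip":0.3,"linear":[0,0,0],"roll":0},
  {"grip":0.3,"linear":[0,0,6],"roll":0.05},
  {"grip":0.3,"linear":[0,0,6],"roll":0.05},
  {"grip":0.3,"linear":[0,0,4],"roll":0.0},
  {"grip":0.3,"linear":[0,0,0],"roll":0},
])

```text
time_s: 6.85
eef_pos: [0.6616, -0.0708, 0.1015]
orientation: [-0.072, 0.073, -0.703, 0.703]
force: [-0.2, 0.3, -0.3]
width: 0.0297
```

Run:
```python
from h import *
s,A=tool(); print(s["time_s"],s["eef_pos"],s["width"],s["force"])
pin=M2W([-42,-115,82]); e=s["eef_pos"]-pin; print("radius",np.hypot(e[0],e[1]), "lock", np.pi/2+YAW-np.arctan2(e[1],e[0]), "jaw",np.arctan2(A[1,2],A[0,2]), A.T@e)
for n in ["side","scene"]:
  p=imaging.read_camera(n)
  cv2.imwrite(f"pics/{n}4.png",cv2.resize(p["img"][100:300,120:380,::-1],None,fx=3,fy=3))
```

```text
6.85 [ 0.66161632 -0.07076766  0.10153011] 0.029720399795512966 [-0.24524251  0.25255976 -0.25214188]
radius 0.1252522467969463 lock 1.5417389557481733 jaw -1.3653975836323484 [-0.1252076  -0.01953932  0.00328984]
```

View pics/side4.png

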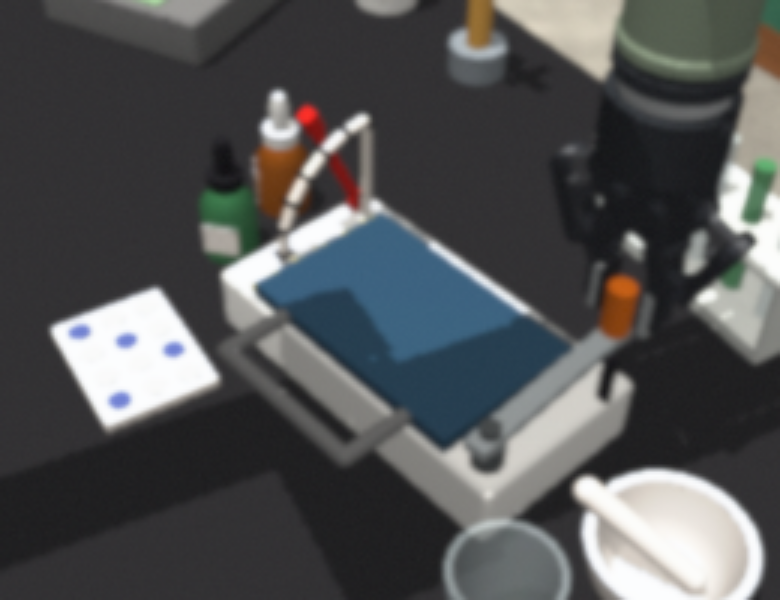

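View pics/scene4.png

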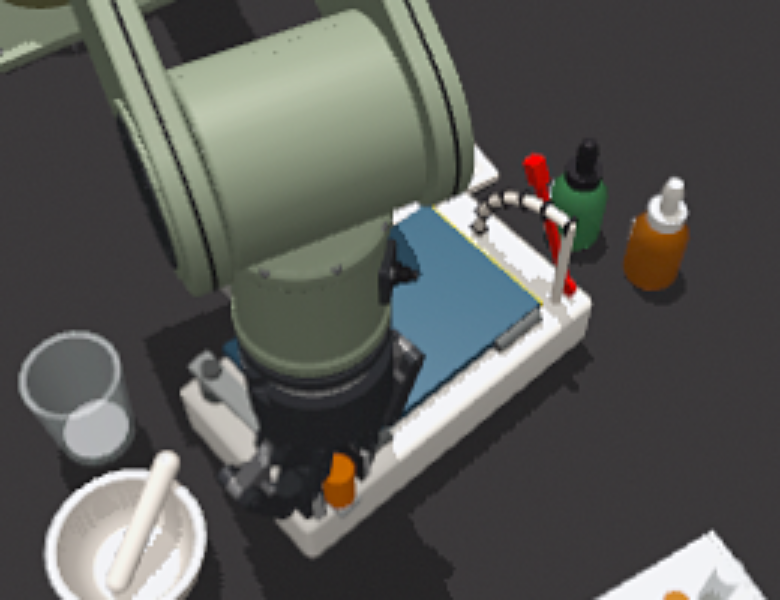

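The bar is nearly home. I push gently on until it meets the stop.

>>> step_arm([
  {"grip":0.3,"linear":[0,0,2.5],"roll":0.02},
  {"grip":0.3,"linear":[0,0,2.5],"roll":0.02},
  {"grip":0.3,"linear":[0,0,2.5],"roll":0.02},
  {"grip":0.3,"linear":[0,0,0],"roll":0},
  {"grip":0.3,"linear":[0,0,0],"roll":0},
])

```text
time_s: 7.37
eef_pos: [0.6632, -0.0779, 0.1013]
orientation: [0.05, -0.05, 0.705, -0.705]
force: [-2.4, 1.7, 1.1]
width: 0.0296
```

>>> step_arm([
  {"grip":0.3,"linear":[0,0,2],"roll":0},
  {"grip":0.3,"linear":[0,0,0],"roll":0},
  {"grip":0.3,"linear":[0,0,0],"roll":0},
])

```text
time_s: 7.62
eef_pos: [0.6632, -0.0781, 0.1012]
orientation: [0.05, -0.05, 0.707, -0.704]
force: [-2.0, 6.7, 1.7]
width: 0.0299
```

Force rises to 6.7 N with no further motion, so the bar is on its stop. I back off to centre, lift clear and check.

>>> step_arm([
  {"grip":0.3,"linear":[0,0,-3],"roll":0},
  {"grip":0.1,"linear":[0,0,-2],"roll":0},
  {"grip":0.1,"linear":[0,0,0],"roll":0},
  {"grip":0.1,"linear":[0,-20,0],"roll":0},
  {"grip":0.1,"linear":[0,-30,0],"roll":0},
  {"grip":0.1,"linear":[0,-30,0],"roll":0},
  {"grip":0.1,"linear":[0,-30,0],"roll":0},
  {"grip":0.1,"linear":[0,-20,0],"roll":-0.12},
  {"grip":0.1,"linear":[0,0,0],"roll":-0.12},
  {"grip":0.1,"linear":[0,0,0],"roll":-0.12},
  {"grip":0.1,"linear":[0,0,0],"roll":-0.12},
  {"grip":0.1,"linear":[0,0,0],"roll":-0.12},
  {"grip":0.1,"linear":[0,0,0],"roll":-0.12},
  {"grip":0.1,"linear":[0,0,0],"roll":-0.12},
  {"grip":0.1,"linear":[0,0,0],"roll":-0.12},
  {"grip":0.1,"linear":[0,0,0],"roll":-0.12},
  {"grip":0.1,"linear":[0,0,0],"roll":-0.12},
  {"grip":0.1,"linear":[0,0,0],"roll":-0.12},
  {"grip":0.1,"linear":[0,0,0],"roll":-0.12},
  {"grip":0.1,"linear":[0,0,0],"roll":-0.12},
])

```text
time_s: 9.28
eef_pos: [0.6631, -0.0757, 0.2313]
orientation: [-0.533, 0.533, -0.464, 0.465]
force: [-0.7, -0.0, -0.7]
width: 0.0388
```

Run:
```python
from h import *
s,A=tool(); print(s["time_s"],s["eef_pos"],s["width"],s["force"],"jaw",np.arctan2(A[1,2],A[0,2]))
for n in ["side","scene"]:
  p=imaging.read_camera(n)
  cv2.imwrite(f"pics/{n}5.png",cv2.resize(p["img"][100:300,120:380,::-1],None,fx=3,fy=3))
  C=cloud(p); hsv=cv2.cvtColor(p["img"],cv2.COLOR_RGB2HSV); W=(W2M(C.reshape(-1,3))).reshape(C.shape)
  k=(hsv[...,0]>4)&(hsv[...,0]<20)&(hsv[...,1]>150)&(hsv[...,2]>60)&(p["depth"]>0)&(W[...,2]>110)&(W[...,2]<130)&(abs(W[...,0]-83)<60)&(abs(W[...,1]+115)<40)
  if k.any():
    X=W[k]; X=X[X[:,2]>121]; m=(X.min(0)+X.max(0))/2; print(n,len(X),X.mean(0),m,"lock",np.arctan2(m[0]+42,m[1]+115))
d=M2W([-110,0,68])-s["eef_pos"]; print("to handle tool",A.T@d*1000)
```

```text
9.2833 [ 0.66314496 -0.07565198  0.2312985 ] 0.03884235947121026 [-0.72512307 -0.00970652 -0.74316887] jaw 0.136725648868312
side 69 [  82.09879379 -115.44054635  124.99765979] [  83.1729804  -115.61205571  124.86241674] lock 1.5756859669654126
scene 92 [  83.62344531 -115.35456639  124.13529357] [  83.03160205 -114.98535518  123.85401136] lock 1.5706791978099894
to handle tool [-113.96945836  163.12152952 -195.5774238 ]
```

View pics/side5.png

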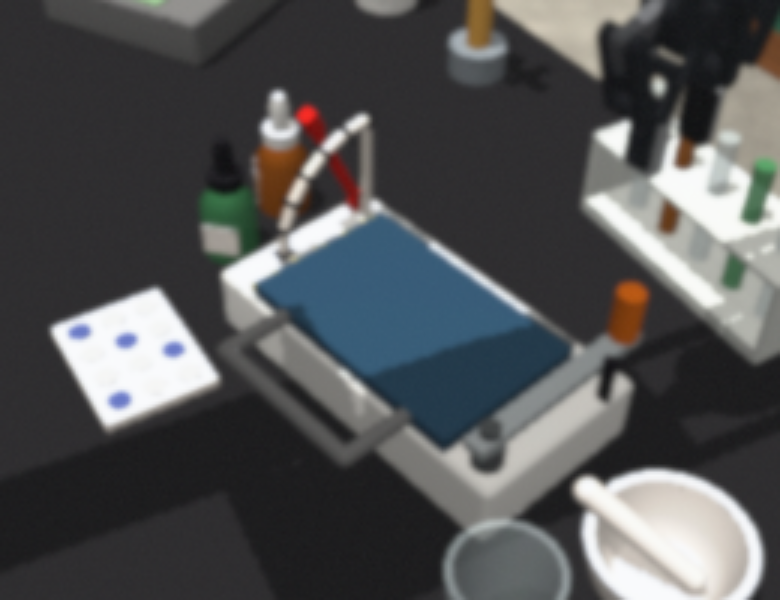

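The bar measures 1.571 rad in both cameras and the lid is still shut. Next I move above the handle.

>>> step_arm([
  {"grip":0.1,"linear":[-14.2,0,-24.5],"roll":-0.013},
  {"grip":0.1,"linear":[-14.2,0,-24.5],"roll":0},
  {"grip":0.1,"linear":[-14.2,0,-24.5],"roll":0},
  {"grip":0.1,"linear":[-14.2,0,-24.5],"roll":0},
  {"grip":0.1,"linear":[-14.2,0,-24.5],"roll":0},
  {"grip":0.1,"linear":[-14.2,0,-24.5],"roll":0},
  {"grip":0.1,"linear":[-14.2,0,-24.5],"roll":0},
  {"grip":0.1,"linear":[-14.2,0,-24.5],"roll":0},
  {"grip":0.1,"linear":[0,0,0],"roll":0},
  {"grip":0.1,"linear":[0,0,0],"roll":0},
])

```text
time_s: 10.22
eef_pos: [0.4522, 0.0097, 0.2319]
orientation: [0.535, -0.534, 0.463, -0.464]
force: [0.2, 0.4, 0.2]
width: 0.0385
```

Run:
```python
from h import *
s,A=tool(); print(s["time_s"],s["eef_pos"],s["width"],s["joint_positions"].round(2),"jaw",np.arctan2(A[1,2],A[0,2]))
for n in ["wrist","side"]:
  p=imaging.read_camera(n); C=cloud(p); W=W2M(C.reshape(-1,3)).reshape(C.shape)
  k=(p["depth"]>0)&(abs(W[...,1])<50)&(abs(W[...,0]+110)<25)&(abs(W[...,2]-68)<15)
  X=W[k]; print(n,len(X),np.median(X,0),X.min(0),X.max(0))
  X=X[X[:,2]>71]; print(len(X),X.mean(0), np.polyfit(X[:,1],X[:,0],1))
  cv2.imwrite(f"pics/{n}6.png",p["img"][:,:,::-1])
d=M2W([-110,0,68])-s["eef_pos"]; print("to handle tool",A.T@d*1000)
```

```text
10.2167 [0.45222311 0.00965395 0.23191306] 0.038481724675724006 [-0.    0.12  1.82 -0.    1.19 -0.15] jaw 0.14242282340556686
wrist 1401 [-110.59696759    3.50576518   72.50885172] [-116.78470326  -49.97037962   66.3262936 ] [-104.72272075   49.89245569   75.62083156]
1101 [-110.80832587    2.62392082   72.83536759] [-2.29369978e-03 -1.10802307e+02]
side 282 [-113.35472554   -2.70263842   73.23798066] [-117.2796847   -49.91610546   65.63924733] [-105.30051679   49.73576428   76.3826385 ]
227 [-111.87753759   -1.06592123   73.60408203] [-1.02079373e-03 -1.11878626e+02]
to handle tool [ -0.67353565 163.91530271   1.54361015]
```

View pics/wrist6.png

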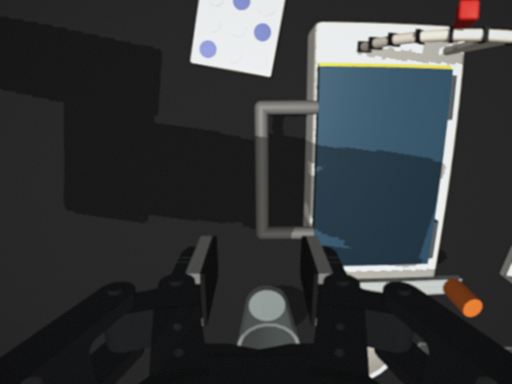

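The handle measures at meter x = -111 mm, z = 68 mm, as expected. I descend, then close.

>>> step_arm([
  {"grip":0.2,"linear":[-0.5,26,1],"roll":0},
  {"grip":0.2,"linear":[0,26,0],"roll":0},
  {"grip":0.2,"linear":[0,26,0],"roll":0},
  {"grip":0.2,"linear":[0,26,0],"roll":0},
  {"grip":0.2,"linear":[0,26,0],"roll":0},
  {"grip":0.2,"linear":[0,26,0],"roll":0},
  {"grip":0.2,"linear":[0,26,0],"roll":0},
  {"grip":0.2,"linear":[0,0,0],"roll":0},
], grip_force=40)

```text
time_s: 10.98
eef_pos: [0.4517, 0.0097, 0.0452]
orientation: [-0.532, 0.536, -0.466, 0.461]
force: [-1.0, 0.5, 0.0]
width: 0.0338
```

>>> step_arm([
  {"grip":0.6,"linear":[0,0,0],"roll":0},
  {"grip":1,"linear":[0,0,0],"roll":0},
  {"grip":1,"linear":[0,0,0],"roll":0},
  {"grip":1,"linear":[0,0,0],"roll":0},
  {"grip":1,"linear":[0,0,0],"roll":0},
  {"grip":1,"linear":[0,0,0],"roll":0},
])

```text
time_s: 11.48
eef_pos: [0.4546, 0.0099, 0.0502]
orientation: [0.535, -0.534, 0.462, -0.463]
force: [0.1, -3.5, -0.2]
width: 0.0106
```

Run:
```python
from h import *
s,A=tool(); print(s["time_s"],s["eef_pos"],s["width"],s["force"]); e=s["eef_pos"]+[0,0,env.tcp_to_grasp]; print("grasp in meter",W2M(e),A.round(3).tolist())
p=imaging.read_camera("side"); cv2.imwrite("pics/side7.png",cv2.resize(p["img"][100:300,120:380,::-1],None,fx=3,fy=3))
# plan: tool z = +x', y=down ; r=170 about (60,68)
th=np.arange(0,1.141,.06); X=60-170*np.cos(th); Z=68+170*np.sin(th)
for i in range(1,len(th)): print(round(th[i],2),"lin y",round(-(Z[i]-Z[i-1]),1),"z",round(X[i]-X[i-1],1))
```

```text
11.4833 [0.45463674 0.00986384 0.05020487] 0.010553276592225424 [ 0.06193187 -3.49095357 -0.19204935]
grasp in meter [-109.39574883   -0.68533772   68.90486863] [[0.144, 0.003, 0.99], [-0.99, -0.001, 0.144], [0.001, -1.0, 0.002]]
0.06 lin y -10.2 z 0.3
0.12 lin y -10.2 z 0.9
0.18 lin y -10.1 z 1.5
0.24 lin y -10.0 z 2.1
0.3 lin y -9.8 z 2.7
0.36 lin y -9.6 z 3.3
0.42 lin y -9.4 z 3.9
0.48 lin y -9.2 z 4.4
0.54 lin y -8.9 z 5.0
0.6 lin y -8.6 z 5.5
0.66 lin y -8.2 z 6.0
0.72 lin y -7.9 z 6.5
0.78 lin y -7.5 z 7.0
0.84 lin y -7.0 z 7.4
0.9 lin y -6.6 z 7.8
0.96 lin y -6.1 z 8.2
1.02 lin y -5.6 z 8.5
1.08 lin y -5.1 z 8.8
1.14 lin y -4.5 z 9.1
```

View pics/side7.png

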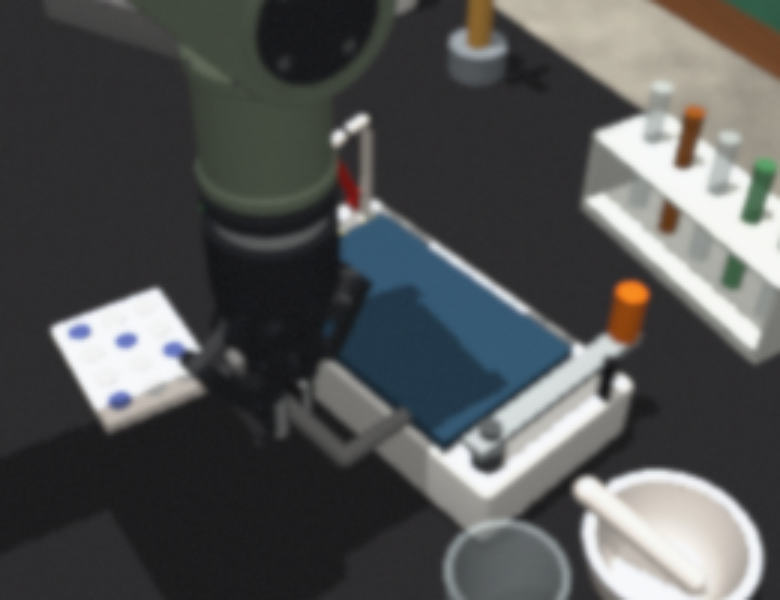

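The handle is gripped, with a width of about 11 mm. I lift along the 170 mm arc, first to about 0.6 rad.

>>> step_arm([
  {"grip":1,"linear":[0,-10.2,0.3],"roll":0},
  {"grip":1,"linear":[0,-10.2,0.9],"roll":0},
  {"grip":1,"linear":[0,-10.1,1.5],"roll":0},
  {"grip":1,"linear":[0,-10.0,2.1],"roll":0},
  {"grip":1,"linear":[0,-9.8,2.7],"roll":0},
  {"grip":1,"linear":[0,-9.6,3.3],"roll":0},
  {"grip":1,"linear":[0,-9.4,3.9],"roll":0},
  {"grip":1,"linear":[0,-9.2,4.4],"roll":0},
  {"grip":1,"linear":[0,-8.9,5.0],"roll":0},
  {"grip":1,"linear":[0,-8.6,5.5],"roll":0},
  {"grip":1,"linear":[0,0,0],"roll":0},
])

```text
time_s: 12.45
eef_pos: [0.4821, 0.0141, 0.1463]
orientation: [-0.534, 0.536, -0.463, 0.462]
force: [-5.2, -4.0, 5.9]
width: 0.0103
```

Run:
```python
from h import *
s,A=tool(); print(s["time_s"],s["eef_pos"],s["width"],s["force"]); e=W2M(s["eef_pos"]+[0,0,env.tcp_to_grasp]); print("grasp in meter",e,np.hypot(60-e[0],e[2]-68),np.arctan2(e[2]-68,60-e[0]))
p=imaging.read_camera("side"); cv2.imwrite("pics/side8.png",cv2.resize(p["img"][100:300,120:380,::-1],None,fx=3,fy=3))
```

```text
12.45 [0.4820626  0.01406547 0.14634106] 0.010281537346723685 [-5.16254695 -4.03026667  5.94241557]
grasp in meter [-81.6499564   -0.63208498 165.04105708] 171.70229150012682 0.6006398213139273
```

View pics/side8.png

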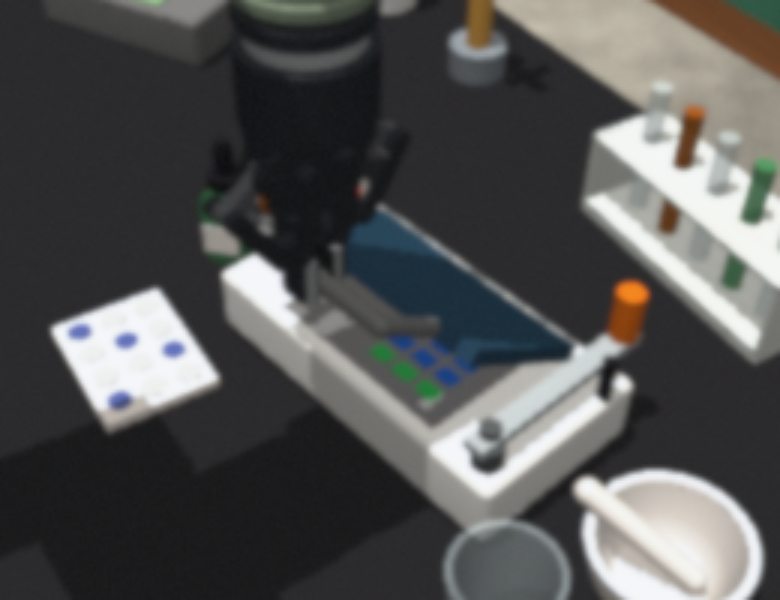

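The lid is following at about 0.60 rad. I continue to about 1.14.

>>> step_arm([
  {"grip":1,"linear":[0,-8.2,6.0],"roll":0},
  {"grip":1,"linear":[0,-7.9,6.5],"roll":0},
  {"grip":1,"linear":[0,-7.5,7.0],"roll":0},
  {"grip":1,"linear":[0,-7.0,7.4],"roll":0},
  {"grip":1,"linear":[0,-6.6,7.8],"roll":0},
  {"grip":1,"linear":[0,-6.1,8.2],"roll":0},
  {"grip":1,"linear":[0,-5.6,8.5],"roll":0},
  {"grip":1,"linear":[0,-5.1,8.8],"roll":0},
  {"grip":1,"linear":[0,-4.5,9.1],"roll":0},
  {"grip":1,"linear":[0,0,0],"roll":0},
  {"grip":1,"linear":[0,0,0],"roll":0},
  {"grip":1,"linear":[0,0,0],"roll":0},
])

```text
time_s: 13.5
eef_pos: [0.55, 0.0244, 0.2076]
orientation: [-0.534, 0.535, -0.463, 0.462]
force: [-10.3, -3.1, 17.2]
width: 0.0104
```

```bash
cat > lid.py <<'E'
from h import *
def check(tag):
  s,A=tool(); print(s["time_s"],s["eef_pos"],s["width"],s["force"]); e=W2M(s["eef_pos"]+[0,0,env.tcp_to_grasp]); print("grasp in meter",e,np.hypot(60-e[0],e[2]-68),"ang",np.arctan2(e[2]-68,60-e[0]))
  for n in ["side","scene"]:
    p=imaging.read_camera(n); cv2.imwrite(f"pics/{n}{tag}.png",cv2.resize(p["img"][60:300,100:400,::-1],None,fx=2.5,fy=2.5))
    C=cloud(p); W=W2M(C.reshape(-1,3)).reshape(C.shape); hsv=cv2.cvtColor(p["img"],cv2.COLOR_RGB2HSV)
    base=(p["depth"]>0)&(hsv[...,0]>95)&(hsv[...,0]<115)&(hsv[...,1]>90)&(abs(W[...,1])<92)
    k=base&(W[...,2]>85)&(W[...,2]<175)&(W[...,0]<65)&(W[...,0]>-60)
    X=W[k]; l=cv2.fitLine(X[:,[0,2]].astype(np.float32),cv2.DIST_HUBER,0,.01,.01).ravel(); 
    print(n,"lid",len(X),np.arctan(-l[1]/l[0]))
    red=((hsv[...,0]<6)|(hsv[...,0]>175))&(hsv[...,1]>130)&(hsv[...,2]>60)&(p["depth"]>0)&(abs(W[...,1]-122)<12)&(W[...,2]>75)&(W[...,2]<190)&(abs(W[...,0]-30)<50)
    if red.sum()>20:
      X=W[red]; l=cv2.fitLine(X[:,[0,2]].astype(np.float32),cv2.DIST_HUBER,0,.01,.01).ravel(); print(n,"pointer",red.sum(),np.arctan(-l[1]/l[0]),X.max(0))
E
python3 -c "
from lid import *; check('9')"
```

```text
13.5 [0.54995323 0.02436985 0.20761914] 0.01041038838804546 [-10.28959274  -3.14500362  17.22884613]
grasp in meter [-12.98179584  -0.59560478 226.31913824] 174.33098420894544 ang 1.1388498754278074
side lid 334 1.129119
side pointer 96 1.1331084 [ 55.93904279 126.90773805 170.8950162 ]
scene lid 3660 1.1208544
scene pointer 143 1.1560408 [ 64.48093559 128.41174291 171.00812802]
```

View pics/side9.png

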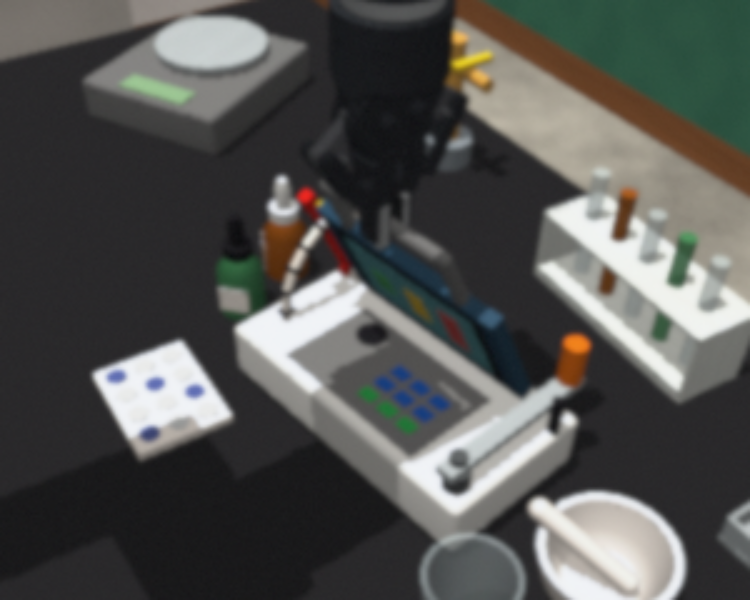

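View pics/scene9.png

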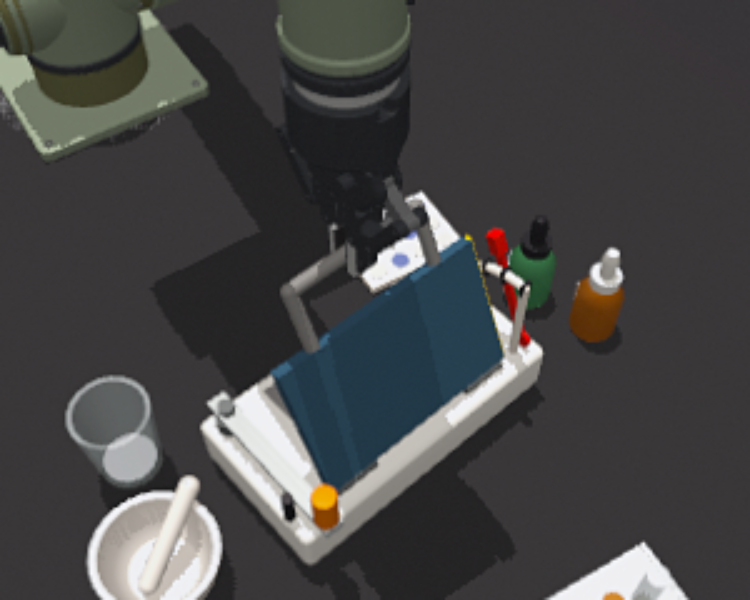

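The lid fits at about 1.125 rad and the pointer at about 1.14, so they are in line. I relieve the radial pull, open, and retreat upward.

>>> step_arm([
  {"grip":1,"linear":[0,1.8,0.9],"roll":0},
  {"grip":1,"linear":[0,1.8,0.9],"roll":0},
  {"grip":1,"linear":[0,0,0],"roll":0},
  {"grip":0.5,"linear":[0,0,0],"roll":0},
  {"grip":0.2,"linear":[0,0,0],"roll":0},
  {"grip":0.2,"linear":[0,0,0],"roll":0},
  {"grip":0.2,"linear":[0,0,0],"roll":0},
  {"grip":0.2,"linear":[0,0,0],"roll":0},
])

```text
time_s: 14.27
eef_pos: [0.5536, 0.0249, 0.1998]
orientation: [-0.535, 0.535, -0.463, 0.463]
force: [-0.3, 0.3, 0.0]
width: 0.034
```

```bash
python3 -c "
from lid import *; check('10')"
```

```text
14.2667 [0.553596   0.02487313 0.19975702] 0.03400822862348976 [-0.33398282  0.33415085  0.02690033]
grasp in meter [ -9.30473105  -0.64271465 218.45702151] 165.65162560981338 ang 1.1391393092065767
side lid 286 1.1290652
side pointer 102 1.1326046 [ 56.75423716 126.80151959 170.46313813]
scene lid 3658 1.1233789
scene pointer 143 1.1631999 [ 65.90711208 127.44662965 170.14955287]
```

View pics/scene10.png

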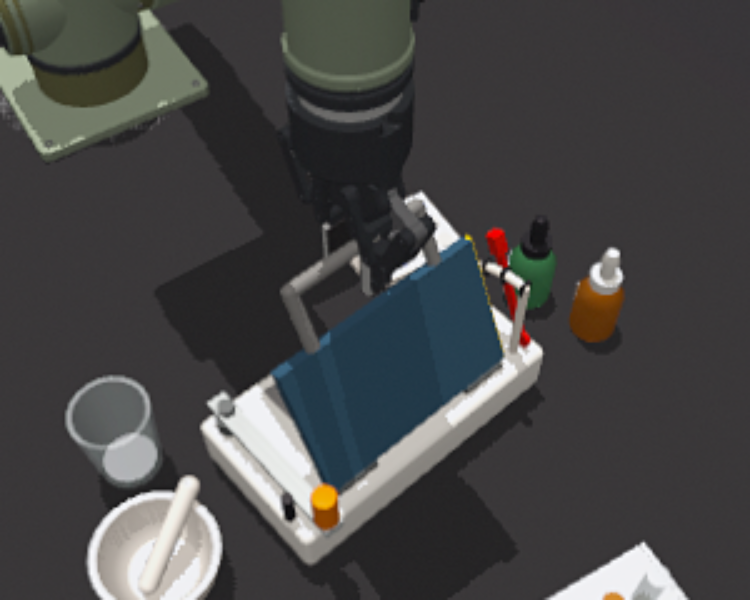

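>>> step_arm([
  {"grip":0.2,"linear":[0,0,-3],"roll":0},
  {"grip":0.2,"linear":[0,-10,0],"roll":0},
  {"grip":0.2,"linear":[0,-20,0],"roll":0},
  {"grip":0.2,"linear":[0,-25,0],"roll":0},
  {"grip":0.2,"linear":[0,-25,0],"roll":0},
  {"grip":0.2,"linear":[0,-20,-10],"roll":0},
  {"grip":0.2,"linear":[0,-10,-30],"roll":0},
  {"grip":0.2,"linear":[0,0,-30],"roll":0},
  {"grip":0.2,"linear":[0,0,-30],"roll":0},
  {"grip":0.2,"linear":[0,0,0],"roll":0},
  {"grip":0.2,"linear":[0,0,0],"roll":0},
])

```text
time_s: 15.28
eef_pos: [0.4507, 0.0098, 0.3115]
orientation: [0.535, -0.534, 0.462, -0.464]
force: [1.5, -0.0, 0.1]
width: 0.0339
```

```bash
python3 -c "
from lid import *; check('11')
for n in ['scene','side']:
    p=imaging.read_camera(n); C=cloud(p)
    for l in ['amber_bottle','green_bottle','mortar','spot_tile','beaker']:
        o=imaging.outline_of(p,l)
        if o: print(n,l,round(o[0]['confidence'],2),np.median(C[o[0]['mask']&(p['depth']>0)],0).round(3))
    hsv=cv2.cvtColor(p['img'],cv2.COLOR_RGB2HSV); W=W2M(C.reshape(-1,3)).reshape(C.shape)
    k=(hsv[...,0]>4)&(hsv[...,0]<20)&(hsv[...,1]>150)&(hsv[...,2]>60)&(W[...,2]>121)&(W[...,2]<130)&(abs(W[...,0]-83)<60)&(abs(W[...,1]+115)<40)
    X=W[k]; m=(X.min(0)+X.max(0))/2; print('lock',np.arctan2(m[0]+42,m[1]+115))
"
```

```text
15.2833 [0.4506737  0.00976468 0.31152226] 0.033912164181147786 [ 1.45676276e+00 -1.34283734e-03  1.39693897e-01]
grasp in meter [-1.13329053e+02 -1.90768918e-01  3.30222256e+02] 314.3301959588378 ang 0.9867266898205201
side lid 343 1.12913
side pointer 101 1.1305795 [ 56.58795293 128.43438651 170.66270709]
scene lid 3672 1.1245735
scene pointer 140 1.173892 [ 65.94709597 127.46353944 169.99972303]
scene amber_bottle 0.69 [0.602 0.249 0.052]
scene green_bottle 0.67 [0.539 0.224 0.057]
scene mortar 0.71 [0.594 0.023 0.14 ]
scene spot_tile 0.79 [0.42  0.141 0.009]
scene beaker 0.71 [ 0.476 -0.174  0.056]
lock 1.5727155236663253
side amber_bottle 0.71 [0.586 0.25  0.056]
side green_bottle 0.59 [0.523 0.219 0.051]
side mortar 0.65 [ 0.601 -0.19   0.037]
side spot_tile 0.71 [0.407 0.15  0.011]
side beaker 0.79 [ 0.49  -0.172  0.056]
lock 1.5710234349850063
```

View pics/side11.png

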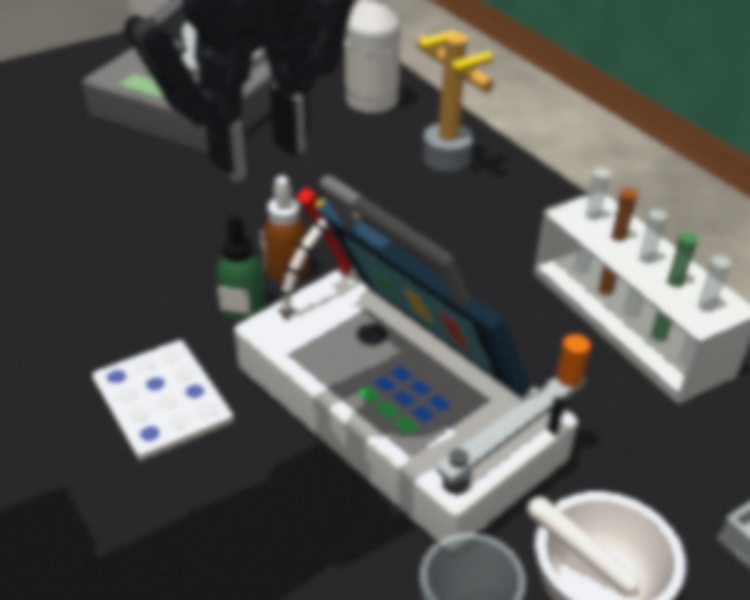

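View pics/scene11.png

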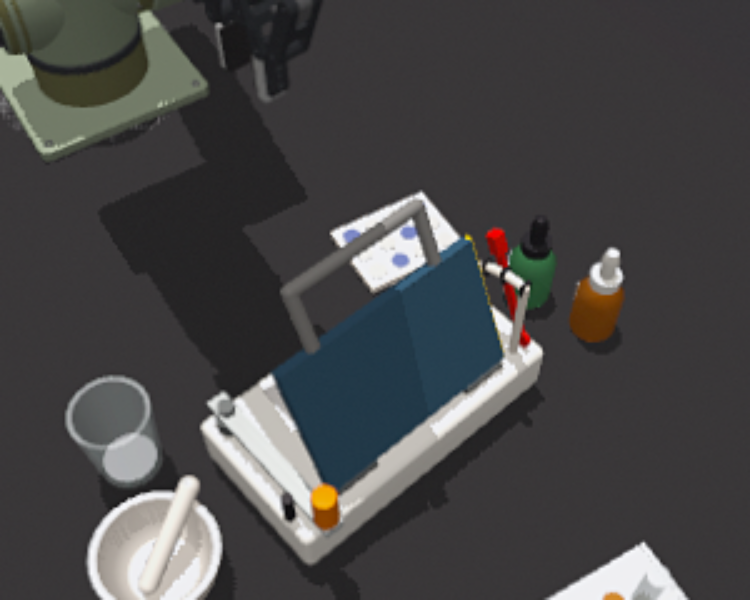

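```bash
python3 -c "
from rig import job; print(job.hand_in())"
```

```text
the job is handed in; nothing more can be done
None
```

The meter is open for the next reading, and I handed the job in at about 15.5 s of the 61 s allowed. The hand-in gives no verdict.

- **Locking bar:** I swung it by the knob with the lid shut until it met its stop, where the force rose to about 7 N. It last measured 1.571 to 1.573 rad in the two cameras.
- **Lid:** I raised it by the handle and let go; its angle has not changed since. It last measured 1.125 to 1.129 rad.
- **Red pointer:** The side camera reads 1.131 rad, within 0.002 of the lid. The scene camera reads 1.174, about 0.05 from the lid. Both are inside the 0.1 rad limit. The scene camera's pointer readings crept from 1.147 to 1.174 over the run, though part of that spread comes from my changing the fit. The side camera and the height of the tip showed no movement.
- **Bystanders:** The beaker and both bottles were where they started, within about 3 mm.
    - The mortar was also in place by the side camera. The scene camera's mortar detection had mistaken the lid for it, so I ignored that reading.
    - The spot tile was in place by the side camera. It was partly hidden by the raised lid and handle in the scene camera, so that reading differed.
- **Robot:** The gripper is clear of everything, about 0.31 m above the table.

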